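Cover the round pots at the kitchen pass

ROBOT

A 6-joint arm with a two-finger parallel gripper is mounted at the origin on the work surface. World frame = base frame: x ahead of the robot, y to its left, z up, the work surface at z = 0. Lengths are in mm, angles in rad, forces in N, time in s.
With the tool pointing down it reaches from about 300 to 775 mm from the base axis. Payload 14.6 kg.
Tool frame: the origin (TCP) lies between the finger pads; the fingertips stand 8 mm ahead of it and the grasp point (between the pads) lies 11 mm behind it; x points along the fingers, y is the direction in which the jaws open and shut, and the axes are right-handed (so a half turn about x gives the same grasp; the last joint's range is limited). The gripper opens to 94 mm and grips with 3 to 60 N. Pads are 16 mm wide; open, the fingers measure 119 mm over their backs; the gripper's body (75 mm by 177 mm) begins 78 mm behind the grasp point.
Start: joints at [1.218, 0.3, 1.521, -0, 1.321, -0.067], TCP at [155.056, 527.681, 213.446] pointing down, gripper open.
Joint ranges: [-3.03, 3.03], [-0.79, 2.21], [0.23, 2.52], [-1.04, 4.18], [0, 3.07], [-2.55, 2.55]. Speed limits (rad/s): [2.22, 2.22, 2.57, 3.14, 3.14, 3.14].

INTERFACE

Orientations are given as [roll, pitch, yaw] about the fixed x, y, z axes, in that order (R = Rz(yaw) Ry(pitch) Rx(roll)).
In Python, from cell import telemetry, camera, calibration, order gives the robot as it stands.
- The arm moves only by the shell command python3 -m handwheel 'ROWS' [FORCE]. ROWS is JSON, a list of rows, each a list of 7 numbers: the turn, a rotation vector about the tool's x, y, z as a fraction of full scale, then the shift along the tool's x, y, z as a fraction of full scale, then the opening, from 0 (shut) to 1 (fully open). A call has 1 to 12 rows; each row is the pose to reach, as a shift and turn from the pose measured when the call began, along the tool's axes at that moment, turning the shorter way round; what a row does not reach only later rows make up. Full scale, the value 1, is 300 mm for a shift and pi rad for a turn. A row lasts 1/8 s, in which the tool goes at most 62.5 mm and 10.7 degrees, less where a joint would pass 70% of its speed; a pose out of reach is approached as far as the arm can. A call with a number of a shift or a turn outside -1 to 1 is refused whole. A call with a gripper value outside its range is refused whole. The fingers move at their own pace and stop on an object; FORCE is the grip in N (left out, the last holds). Time passes only in rows, so rows that repeat a pose let the fingers close. It gives the time, the measured TCP pose, the force and the opening at its end, in the units of the state.
- telemetry.read_state(): the state, without advancing time (a new reading comes with each control period).
- camera(name): name is "side" or "top"; returns the picture (384x512x3 uint8, red, green, blue); there is no depth.
- calibration(name): a dict with "fov_y" (degrees; the focal length in pixels is half the picture's height over the tangent of half this angle, whatever the lens; pixels are square), "cx", "cy" (the principal point, pixels), "position" and "attitude" of the camera in the world. Camera axes: x right, y down, z forward; pixel columns grow to the right and rows downward; lengths in mm; the calibration is good to about 2 mm. A picture is of the moment at which its call begins. calibration takes no time and is no camera call.
- order.sign_off(): hands the job in, once; it reports no verdict.
The state is a dict: "clock": time; "joints": joint angles; "qd": joint speeds; "effort": joint torques, N m; "eef_pos": TCP position; "eef_rot": TCP orientation; "wrist_force": force on the tool from outside, world axes, zero at the start; "moment": the same for the moment, N m; "finger_gap": finger opening in mm.
Only numpy, scipy, OpenCV 4.12 (cv2) and the standard library are available. Lean on these libraries where they do the work, as an engineer would, in place of code of your own. Each camera call takes 0.05 s, during which the arm holds its last target.

TASK

Prep is over: cover each of the three round pots with the round lid that fits it, small on small, medium on medium, large on large, each set down gently so that it sits level and flat on the rim all round. Leave the pots standing where they are, and do not disturb the square pan, which stays open, or its square lid.

Things in the scene. Friction and masses are not known exactly. Their poses are not given: they have to be found in the camera images.
- lid_small_knob (a point): Small round lid, loose, knob up: metal disc 72 mm across, 4 mm thick, upright black knob (22 mm diameter, 40 mm tall) in the middle, centring boss 8 mm deep below (48 mm across, tapering to 40). Point: middle of the knob, 32 mm above the boss's underside, 20 mm above the disc's top; z up. Seated, the disc lies on the rim, the point 24 mm above the rim. About 80 g.
- lid_medium_knob (a point): Medium round lid, loose, knob up: metal disc 92 mm across, 4 mm thick, upright black knob (22 mm diameter, 40 mm tall) in the middle, centring boss 8 mm deep below (68 mm across, tapering to 60). Point: middle of the knob, 32 mm above the boss's underside, 20 mm above the disc's top; z up. Seated, the disc lies on the rim, the point 24 mm above the rim. About 110 g.
- lid_large_knob (a point): Large round lid, loose, knob up: metal disc 112 mm across, 4 mm thick, upright black knob (22 mm diameter, 40 mm tall) in the middle, centring boss 8 mm deep below (88 mm across, tapering to 80). Point: middle of the knob, 32 mm above the boss's underside, 20 mm above the disc's top; z up. Seated, the disc lies on the rim, the point 24 mm above the rim. About 150 g.
- pot_small_mouth (a point): The small round pot: open steel pot 64 mm outside diameter, 58 mm inside, 50 mm tall, with some food in the bottom (olives, well below the rim); it stands loose on the counter. Point: centre of its mouth at rim height, 50 mm above its underside; z up. About 450 g.
- pot_medium_mouth (a point): The medium round pot: open steel pot 84 mm outside diameter, 78 mm inside, 50 mm tall, with some food in the bottom (cherry tomatoes, well below the rim); it stands loose on the counter. Point: centre of its mouth at rim height, 50 mm above its underside; z up. About 650 g.
- pot_large_mouth (a point): The large round pot: open steel pot 104 mm outside diameter, 98 mm inside, 50 mm tall, with some food in the bottom (boiled eggs, well below the rim); it stands loose on the counter. Point: centre of its mouth at rim height, 50 mm above its underside; z up. About 900 g.
- square_lid_knob (a point): The square lid, to be left alone: metal plate 92 x 92 mm with the same black knob; it stands loose, knob up. Point: middle of the knob, 32 mm above its lowest face, 20 mm above the plate's top; x and y along the plate's sides.
- square_pan_mouth (a point): The square pan, to be left open: steel, 84 x 84 mm, 50 mm tall, with some nuts in it; it stands loose. Point: centre of its mouth at rim height; x and y along its sides.
Things that resemble listed ones, but are neither listed nor needed, are in the scene too. Leave any blue or pink look-alike of the part that bears lid_small_knob alone.

How it is judged:
By the outcome, as a careful person would: the job done as asked, in the order asked, and still so for the second after the job is handed in, with the robot touching nothing.
It also fails if it takes over 96 s, if anything falls off the work surface, if the arm or the gripper's body presses on something with over 40 N, if the wrist force passes 120 N, or if a joint passes its speed limit or range.

## Working session

There is one attempt and no reset: what is moved stays moved. The work goes in short steps, Python scripts to look and compute and a shell command to move; the robot and the scene stay as the last step left them, time stands still between calls to the robot, and variables do not carry over. Pictures are saved under pics/ and viewed, and the job is handed in when it is done.

```bash
mkdir -p pics; ls
python3 - <<'E'
from cell import telemetry,camera,calibration
import cv2
for n in("top","side"):
    im=camera(n); cv2.imwrite(f"pics/{n}0.png",im[:,:,::-1]); print(n,calibration(n))
print(telemetry.read_state())
E
```

```text
pics
top {'fov_y': 55.362060052134076, 'cx': 253.81759235803247, 'cy': 190.9604603051881, 'position': array([291.54639545, -10.78452777, 891.23584908]), 'attitude': array([-2.89974993e+00,  1.70594184e-03, -1.46590821e+00])}
side {'fov_y': 48.27195785776057, 'cx': 258.62353320597396, 'cy': 184.07344192221225, 'position': array([ -49.08580448, -577.46781201,  894.3751608 ]), 'attitude': array([-2.39553995,  0.01309804, -0.73574577])}
{'clock': 0.1, 'joints': array([ 1.21841345e+00,  3.00380595e-01,  1.52153191e+00, -3.54892499e-06,
        1.32069298e+00, -6.65995903e-02]), 'qd': array([ 1.10307195e-03, -2.42083530e-03,  3.98455739e-05,  1.22181289e-03,
       -1.37573226e-03, -4.77374275e-04]), 'effort': array([-8.34793736e-04, -5.32652271e+01, -3.53282154e+01,  7.08440691e-02,
        2.35198403e-02, -1.28805954e-05]), 'eef_pos': array([154.97350536, 527.47422056, 212.95677128]), 'eef_rot': array([-1.63400186,  1.56978349, -1.91978426]), 'wrist_force': array([-0.7138705 ,  0.23753009,  0.79607282]), 'moment': array([ 0.01519172, -0.00607634, -0.0058719 ]), 'finger_gap': 93.89436811371067}
```

View pics/top0.png

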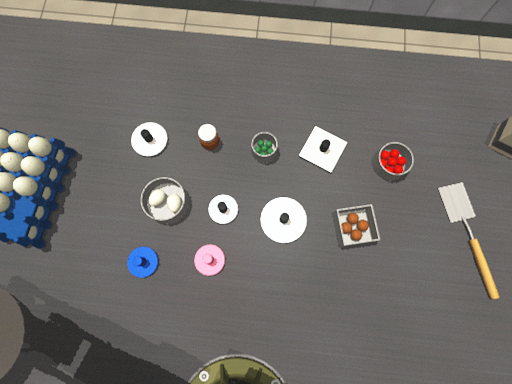

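View pics/side0.png

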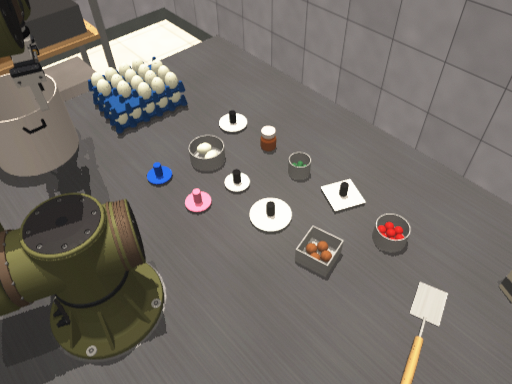

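The top view shows these pots: large (eggs) at (163,200), small (olives) at (264,146) and medium (tomatoes) at (396,161). The lids are medium at (149,139), small at (223,209) and large at (284,220). The square pan is at (358,226), the square lid at (323,149), and the blue and pink decoys are at the lower left.

```bash
cat > h.py <<'E'
import numpy as np, cv2
from scipy.spatial.transform import Rotation as R
from cell import telemetry,camera,calibration
def cam(n):
    c=calibration(n); f=192/np.tan(np.radians(c["fov_y"])/2)
    return f,c["cx"],c["cy"],np.array(c["position"]),R.from_euler("xyz",c["attitude"]).as_matrix()
def ray(n,u,v):
    f,cx,cy,p,A=cam(n); return p,A@np.array([(u-cx)/f,(v-cy)/f,1.])
def onz(n,u,v,z):
    p,d=ray(n,u,v); return p+d*(z-p[2])/d[2]
def proj(n,P):
    f,cx,cy,p,A=cam(n); q=A.T@(np.array(P)-p); return f*q[:2]/q[2]+[cx,cy]
def tri(u1,u2):
    p,d=ray("top",*u1);q,e=ray("side",*u2)
    d/=np.linalg.norm(d); e/=np.linalg.norm(e)
    s=np.linalg.lstsq(np.c_[d,-e],q-p,rcond=None)[0]
    a=p+s[0]*d;b=q+s[1]*e
    return (a+b)/2,np.linalg.norm(a-b)
E
python3 - <<'E'
from h import *
for n in("top","side"):
    im=cv2.imread(f"pics/{n}0.png")
    x0,x1,y0,y1=(110,430,110,270) if n=="top" else (140,440,95,285)
    cv2.imwrite(f"pics/{n}crop.png",cv2.resize(im[y0:y1,x0:x1],None,fx=2.5,fy=2.5,interpolation=cv2.INTER_CUBIC))
    # lids: white low sat bright
    hsv=cv2.cvtColor(im,cv2.COLOR_BGR2HSV)
    m=((hsv[...,2]>205)&(hsv[...,1]<40)).astype(np.uint8)
    for c in cv2.findContours(m,cv2.RETR_EXTERNAL,cv2.CHAIN_APPROX_NONE)[0]:
        if cv2.contourArea(c)<250: continue
        h=cv2.convexHull(c); e=cv2.fitEllipse(h)
        P=onz(n,*e[0],12); print(n,"lid",np.round(e[0],1),np.round(e[1],1),P.round(1))
    m=(hsv[...,2]<30).astype(np.uint8)
    for c in cv2.findContours(m,cv2.RETR_EXTERNAL,cv2.CHAIN_APPROX_NONE)[0]:
        a=cv2.contourArea(c)
        if 25<a<300:
            (x,y),s,t=cv2.minAreaRect(c); print(n,"blk",round(x,1),round(y,1),np.round(s,1),onz(n,x,y,32).round(1))
s=telemetry.read_state()
print(R.from_euler("xyz",s["eef_rot"]).as_matrix().round(3))
E
```

```text
top lid [283.1 219.5] [45.5 46.4] [443.5 -64.8  12. ]
top lid [222.6 208.6] [28.7 29.5] [454.9  84.6  12. ]
top lid [166.2 201.4] [31.9 39.4] [458.4 224.9  12. ]
top lid [457.5 204.7] [25.9 72.2] [ 524.7 -486.4   12. ]
top lid [322.5 148.5] [44.1 47.2] [ 636.  -148.9   12. ]
top lid [148.6 138.7] [33.1 36.3] [616.2 296.3  12. ]
side lid [428.1 306.5] [35.4 58.6] [ 517.1 -492.    12. ]
side lid [270.1 213.9] [33.6 42.2] [440.1 -65.1  12. ]
side lid [341.8 195.1] [31.6 44.7] [ 628.7 -149.8   12. ]
side lid [232.6 121.9] [18.4 28.3] [612.1 296.   12. ]
side lid [100.   61.2] [31.2 41.2] [474.2 928.   12. ]
side lid [151.8  45.1] [43.3 96.8] [685.9 893.3  12. ]
side blk 62.6 320.9 [ 7.8 11.7] [-94.9  10.8  32. ]
side blk 96.1 293.4 [20.9 75.6] [-11.2  21.4  32. ]
side blk 26.4 72.0 [ 7.2 29.7] [ 229.2 1013.3   32. ]
[[-0.     0.282  0.959]
 [-0.001  0.959 -0.282]
 [-1.    -0.001 -0.   ]]
```

```bash
ls -la pics
```

```text
total 1304
drwxr-xr-x 2 agent agent   4096 Dec  7 01:25 .
drwxr-xr-x 3 agent agent   4096 Dec  7 01:25 ..
-rw-r--r-- 1 agent agent 263168 Dec  7 01:25 side0.png
-rw-r--r-- 1 agent agent 349206 Dec  7 01:25 sidecrop.png
-rw-r--r-- 1 agent agent 313298 Dec  7 01:25 top0.png
-rw-r--r-- 1 agent agent 390628 Dec  7 01:25 topcrop.png
```

View pics/topcrop.png

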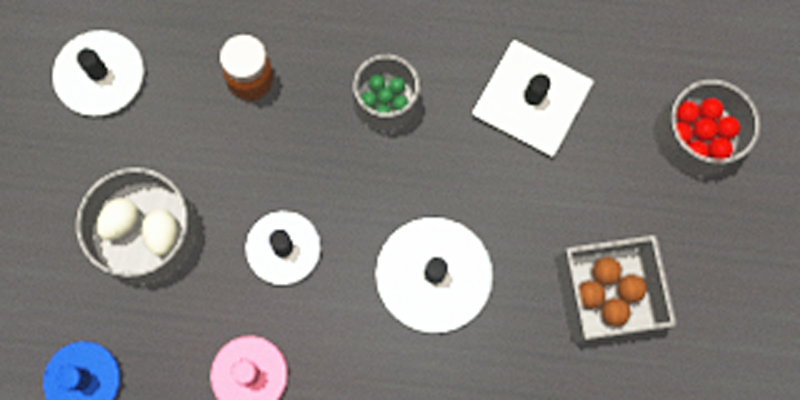

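View pics/sidecrop.png

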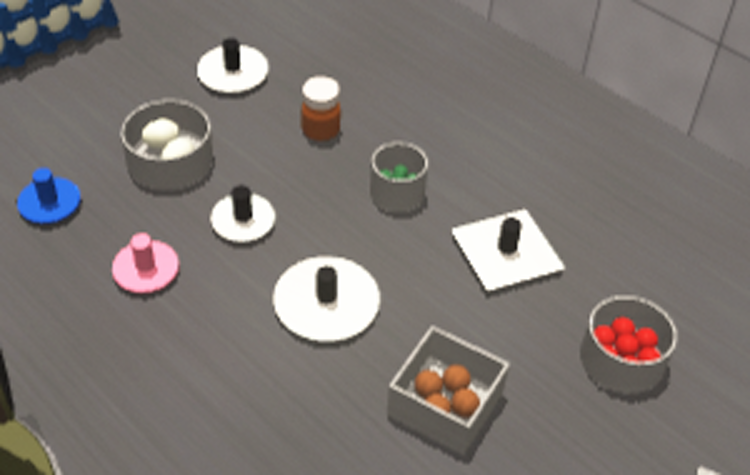

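Both crops show the same layout, and the lid discs and pot rims are clear. Next I'll measure the pots and knobs.

```bash
cat > meas.py <<'E'
from h import *
def rim(im,x,y,r,thr=125):
    v=im.max(2); x0,y0=int(x-r),int(y-r); s=v[y0:int(y+r),x0:int(x+r)]
    s=cv2.resize(s,None,fx=4,fy=4,interpolation=cv2.INTER_CUBIC)
    m=(s>thr).astype(np.uint8)
    cs=cv2.findContours(m,cv2.RETR_EXTERNAL,cv2.CHAIN_APPROX_NONE)[0]
    c=max(cs,key=lambda c:cv2.contourArea(cv2.convexHull(c)))
    e=cv2.fitEllipse(cv2.convexHull(c)); return (np.array(e[0])+.5)/4-.5+[x0,y0],np.array(e[1])/4
def disc(im,x,y,r,thr=200):
    return rim(im,x,y,r,thr)
E
python3 - <<'E'
from meas import *
T=cv2.imread("pics/top0.png");S=cv2.imread("pics/side0.png")
for nm,t,rt,s,rs in [("large",(163,200),30,(207,153),26),("small",(264,146),20,(299,162),18),("med",(396,161),24,(392,230),24)]:
  for thr in(110,125,140):
    a,ea=rim(T,*t,rt,thr);b,eb=rim(S,*s,rs,thr)
    p,g=tri(a,b);print(nm,thr,a.round(1),ea.round(1),onz("top",*a,50).round(1),"|",b.round(1),eb.round(1),onz("side",*b,50).round(1),p.round(1),round(g,1))
for nm,t,rt,s,rs in [("lidL",(284,220),32,(270,214),28),("lidS",(223,209),22,(237,181),18),("lidM",(149,139),25,(233,122),20)]:
    a,ea=rim(T,*t,rt,190);b,eb=rim(S,*s,rs,190)
    p,g=tri(a,b);print(nm,a.round(1),ea.round(1),onz("top",*a,12).round(1),"|",b.round(1),eb.round(1),onz("side",*b,12).round(1),p.round(1),round(g,1))
    for n,im,q,r in(("top",T,t,15),("side",S,s,15)):
        x0,y0=q[0]-r,q[1]-r
        w=cv2.resize(im[y0:y0+2*r,x0:x0+2*r].max(2),None,fx=4,fy=4,interpolation=cv2.INTER_CUBIC)
        cs=cv2.findContours((w<60).astype(np.uint8),cv2.RETR_EXTERNAL,cv2.CHAIN_APPROX_NONE)[0]
        c=max(cs,key=cv2.contourArea);(x,y),sz,_=cv2.minAreaRect(c)
        u=((x+.5)/4-.5+x0,(y+.5)/4-.5+y0);print("  knob",n,np.round(u,1),np.array(sz)/4,onz(n,*u,32).round(1))
E
```

```text
large 110 [162.4 199.2] [79.2 88.7] [455.4 224.4  50. ] | [203.2 154.2] [61.3 83.3] [428.  203.6  50. ] [457.7 239.4   7.8] 13.4
large 125 [162.1 198.2] [43.2 46.2] [457.7 225.5  50. ] | [205.8 146.2] [25.4 36.9] [454.5 225.9  50. ] [456.7 226.7  48.4] 2.9
large 140 [162.1 198.3] [42.8 45.8] [457.6 225.4  50. ] | [205.7 146.3] [24.8 36.4] [454.  225.5  50. ] [456.7 226.8  47.7] 3.1Traceback (most recent call last):
  File "<stdin>", line 5, in <module>
  File "meas.py", line 8, in rim
    e=cv2.fitEllipse(cv2.convexHull(c)); return (np.array(e[0])+.5)/4-.5+[x0,y0],np.array(e[1])/4
cv2.error: OpenCV(4.12.0) /io/opencv/modules/imgproc/src/shapedescr.cpp:361: error: (-201:Incorrect size of input array) There should be at least 5 points to fit the ellipse in function 'fitEllipseNoDirect'
```

Run:
```python
from meas import *
T=cv2.imread("pics/top0.png");S=cv2.imread("pics/side0.png")
for nm,t,rt,s,rs in [("large",(163,200),30,(207,153),26),("small",(264,146),20,(299,165),20),("med",(396,161),24,(392,230),24)]:
  for thr in(115,125,135,145):
    try:
      a,ea=rim(T,*t,rt,thr);b,eb=rim(S,*s,rs,thr)
      p,g=tri(a,b);print(nm,thr,a.round(1),ea.round(1),onz("top",*a,50).round(1),"|",b.round(1),eb.round(1),onz("side",*b,50).round(1),p.round(1),round(g,1))
    except cv2.error: print(nm,thr,"x")
for nm,t,rt,s,rs in [("lidL",(284,220),32,(270,214),28),("lidS",(223,209),20,(237,181),18),("lidM",(149,139),25,(233,122),20)]:
    a,ea=rim(T,*t,rt,190);b,eb=rim(S,*s,rs,190)
    p,g=tri(a,b);print(nm,a.round(1),ea.round(1),onz("top",*a,12).round(1),"|",b.round(1),eb.round(1),onz("side",*b,12).round(1),p.round(1),round(g,1))
    for n,im,q,r in(("top",T,t,15),("side",S,s,15)):
        x0,y0=q[0]-r,q[1]-r
        w=cv2.resize(im[y0:y0+2*r,x0:x0+2*r].max(2),None,fx=4,fy=4,interpolation=cv2.INTER_CUBIC)
        cs=cv2.findContours((w<60).astype(np.uint8),cv2.RETR_EXTERNAL,cv2.CHAIN_APPROX_NONE)[0]
        c=max(cs,key=cv2.contourArea);(x,y),sz,_=cv2.minAreaRect(c)
        u=((x+.5)/4-.5+x0,(y+.5)/4-.5+y0);print("  knob",n,np.round(u,1),np.array(sz)/4,onz(n,*u,32).round(1))
```

```text
large 115 [162.  198.1] [43.5 46.6] [457.9 225.7  50. ] | [207.9 152.1] [56.4 74.4] [443.4 201.3  50. ] [465.4 236.3  12.1] 0.2
large 125 [162.1 198.2] [43.2 46.2] [457.7 225.5  50. ] | [205.8 146.2] [25.4 36.9] [454.5 225.9  50. ] [456.7 226.7  48.4] 2.9
large 135 [162.1 198.3] [43.  45.9] [457.6 225.5  50. ] | [205.7 146.3] [25.  36.5] [454.  225.5  50. ] [456.7 226.9  47.7] 3.1
large 145 [162.1 198.3] [42.7 45.7] [457.6 225.5  50. ] | [205.7 146.4] [24.6 36.2] [453.7 225.3  50. ] [456.7 227.1  47.3] 3.2
small 115 x
small 125 [264.1 143.6] [25.6 27.3] [ 6.19e+02 -2.00e-01  5.00e+01] | [299.5 159. ] [17.3 23.8] [616.3   1.5  50. ] [6.173e+02 6.000e-01 5.070e+01] 3.0
small 135 [264.1 143.6] [25.4 27. ] [ 6.189e+02 -1.000e-01  5.000e+01] | [299.5 159.1] [16.8 23.3] [615.9   1.2  50. ] [617.4   0.7  50.2] 3.1
small 145 [264.  143.6] [25.2 26.7] [618.9  -0.   50. ] | [300.9 159.6] [15.6 20.1] [617.4  -3.1  50. ] [620.7  -0.   45.6] 0.3
med 115 [395.9 157.9] [33.3 37. ] [ 615.5 -320.8   50. ] | [401.7 222.6] [40.4 82.6] [ 638.2 -327.2   50. ] [ 622.7 -325.3   55.3] 20.0
med 125 [395.8 15
[... 469 characters left out ...]
40.1 -65.   12. ] [442.7 -64.2   9.7] 2.8
  knob top [283.1 220.4] [7.21426487 4.04815912] [437.8 -63.6  32. ]
  knob side [270.2 208.6] [13.    6.25] [441.3 -64.   32. ]
lidS [222.6 208.6] [29.2 30. ] [454.9  84.6  12. ] | [236.7 181.3] [19.2 25.7] [451.3  84.9  12. ] [453.9  85.6  10.1] 3.2
  knob top [223.1 208.7] [6.11381102 7.54104185] [451.   81.2  32. ]
  knob side [236.5 176.1] [13.6214819   6.54030418] [452.5  85.4  32. ]
lidM [148.6 138.7] [33.5 36.7] [616.3 296.3  12. ] | [232.6 121.8] [18.8 28.6] [612.3 296.2  12. ] [615.7 297.9   9.7] 3.4
  knob top [146.5 135.4] [13.35000038  7.30000019] [617.2 296.2  32. ]
  knob side [232.3 116.6] [12.17297745  5.80378294] [613.5 297.4  32. ]
```

```bash
cat > go.py <<'E'
import sys
from h import *
# desired: tool x down, tool y = (0.282,0.959)
def go(x,y,z):
    s=telemetry.read_state(); A=R.from_euler("xyz",s["eef_rot"]).as_matrix()
    d=A.T@(np.array([x,y,z])-s["eef_pos"])
    D=np.array([[0,.282,.9594],[0,.9594,-.282],[-1,0,0]]); t=R.from_matrix(A.T@D).as_rotvec()
    print("clock",round(s["clock"],2),"pos",s["eef_pos"].round(1),"F",s["wrist_force"].round(1),"gap",round(s["finger_gap"],1))
    print("turn",(t/np.pi).round(4),"shift",(d/300).round(4))
go(*map(float,sys.argv[1:4]))
E
python3 go.py 453 84.7 213; python3 -m handwheel '[[0,0,0,0,-0.1,0.12,0.64],[0,0,0,0,-0.57,0.68,0.64],[0,0,0,0,-0.57,0.68,0.64],[0,0,0,0,-0.57,0.68,0.64],[0,0,0,0,-0.57,0.68,0.64],[0,0,0,0,-0.57,0.68,0.64],[0,0,0,0,-0.57,0.68,0.64],[0,0,0,0,-0.57,0.68,0.64]]' 15; python3 go.py 453 84.7 140
```

```text
clock 0.1 pos [155.  527.5 213. ] F [-0.7  0.2  0.8] gap 93.9
turn [ 0.     -0.      0.0003] shift [ 9.0000e-04 -1.1360e+00  1.3692e+00]
clock: 1.1
eef_pos: [302.0, 306.6, 213.0]
eef_rot: [-1.834, 1.569, -2.118]
wrist_force: [0.3, -0.7, -0.9]
finger_gap: 60.2
clock 1.1 pos [302.  306.6 213. ] F [ 0.3 -0.7 -0.9] gap 60.2
turn [ 0.0004 -0.0001  0.0004] shift [ 0.2437 -0.5682  0.6908]
```

```bash
python3 -m handwheel '[[0,0,0,0,-0.15,0.17,0.64],[0,0,0,0,-0.568,0.69,0.64],[0,0,0,0,-0.568,0.69,0.64],[0,0,0,0,-0.568,0.69,0.64],[0,0,0,0,-0.568,0.69,0.64],[0,0,0,0.24,-0.568,0.69,0.64],[0,0,0,0.24,-0.568,0.69,0.64],[0,0,0,0.24,-0.568,0.69,0.64],[0,0,0,0.24,-0.568,0.69,0.64],[0,0,0,0.24,-0.568,0.69,0.64]]' 15; python3 go.py 453 84.7 27
python3 - <<'E'
from h import *
s=telemetry.read_state();P=s["eef_pos"]
for n in("top","side"):
    im=camera(n)[:,:,::-1].copy(); u=proj(n,P); print(n,u,proj(n,P-[0,0,8]))
    x,y=u.astype(int); c=im[max(0,y-75):y+75,x-100:x+100]
    c=cv2.resize(c,None,fx=3,fy=3,interpolation=cv2.INTER_CUBIC)
    cv2.imwrite(f"pics/{n}1.png",c)
E
```

```text
clock: 2.35
eef_pos: [453.3, 85.2, 142.5]
eef_rot: [-0.246, 1.569, -0.53]
wrist_force: [0.2, -0.1, 0.8]
finger_gap: 60.4
clock 2.35 pos [453.3  85.2 142.5] F [ 0.2 -0.1  0.8] gap 60.4
turn [0.0006 0.0005 0.0001] shift [ 0.3849 -0.0016 -0.0013]
top [217.02902079 197.34030266] [217.40377336 198.18029722]
side [234.64450739 146.63968437] [234.81022099 148.91128436]
```

View pics/side1.png

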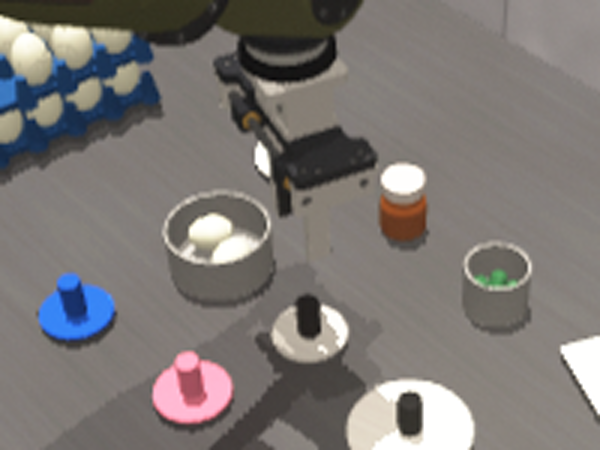

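View pics/top1.png

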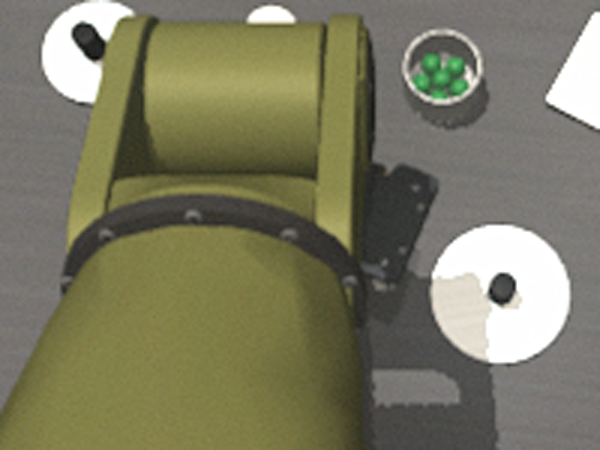

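The side view shows the open jaws directly above the small lid's knob, which agrees with the projected TCP. The arm hides the lid from the top camera. I'll descend and grip.

```bash
python3 -m handwheel '[[0,0,0,0.1,-0.001,-0.001,0.64],[0,0,0,0.25,-0.001,-0.001,0.64],[0,0,0,0.36,-0.001,-0.001,0.64],[0,0,0,0.385,-0.001,-0.001,0.64],[0,0,0,0.385,-0.001,-0.001,0.64],[0,0,0,0.385,-0.001,-0.001,0.64]]' 15; python3 go.py 453 84.7 27;  python3 -m handwheel '[[0,0,0,0,0,0,0.35],[0,0,0,0,0,0,0.25],[0,0,0,0,0,0,0.1],[0,0,0,0,0,0,0.1],[0,0,0,0,0,0,0.1],[0,0,0,0,0,0,0.1],[0,0,0,0,0,0,0.1]]' 15;python3 go.py 453 84.7 160
```

```text
clock: 3.2
eef_pos: [453.6, 84.8, 27.7]
eef_rot: [0.026, 1.568, -0.258]
wrist_force: [0.3, 0.2, -0.0]
finger_gap: 60.2
clock 3.2 pos [453.6  84.8  27.7] F [ 0.3  0.2 -0. ] gap 60.2
turn [ 0.0005  0.0009 -0.    ] shift [ 0.0025 -0.0007 -0.0018]
clock: 4.08
eef_pos: [453.6, 84.7, 27.8]
eef_rot: [0.018, 1.568, -0.266]
wrist_force: [-0.6, -1.1, 0.2]
finger_gap: 21.4
clock 4.08 pos [453.6  84.7  27.8] F [-0.6 -1.1  0.2] gap 21.4
turn [ 0.0005  0.0009 -0.    ] shift [-0.4408 -0.0007 -0.0006]
```

```bash
python3 -m handwheel '[[0,0,0,-0.03,0,0,0.1],[0,0,0,-0.15,0,0,0.1],[0,0,0,-0.3,0,0,0.1],[0,0,0,-0.38,0,0,0.1],[0,0,0,-0.38,-0.02,0.1,0.1],[0,0,0,-0.38,-0.05,0.25,0.1],[0,0,0,-0.38,-0.09,0.45,0.1],[0,0,0,-0.38,-0.11,0.57,0.1],[0,0,0,-0.38,-0.115,0.605,0.1],[0,0,0,-0.38,-0.115,0.605,0.1],[0,0,0,-0.38,-0.115,0.605,0.1],[0,0,0,-0.38,-0.115,0.605,0.1]]' 15;python3 go.py 618 0.5 90;python3 - <<'E'
from h import *
P=telemetry.read_state()["eef_pos"]
im=camera("side")[:,:,::-1]; u=proj("side",P); print(u)
x,y=u.astype(int)
cv2.imwrite("pics/side2.png",cv2.resize(im[y-50:y+70,x-80:x+80],None,fx=5,fy=5,interpolation=cv2.INTER_CUBIC))
im=camera("top")[:,:,::-1]; cv2.imwrite("pics/top2.png",im)
E
```

```text
clock: 5.58
eef_pos: [617.3, 1.4, 142.7]
eef_rot: [0.055, 1.568, -0.229]
wrist_force: [-0.8, 0.3, -0.1]
finger_gap: 21.3
clock 5.58 pos [617.3   1.4 142.7] F [-0.8  0.3 -0.1] gap 21.3
turn [ 0.0007  0.001  -0.0001] shift [ 0.1758 -0.0022  0.0024]
[301.77779983 133.80934693]
```

View pics/side2.png

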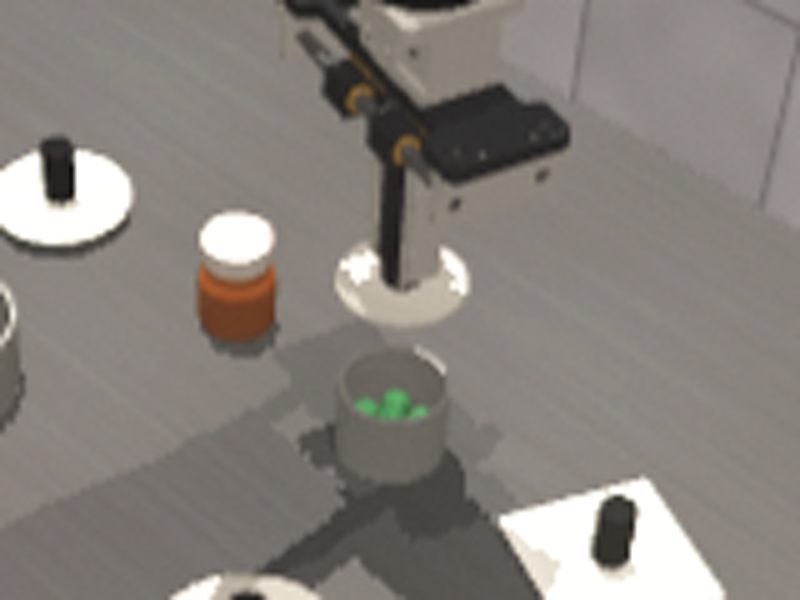

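View pics/top2.png

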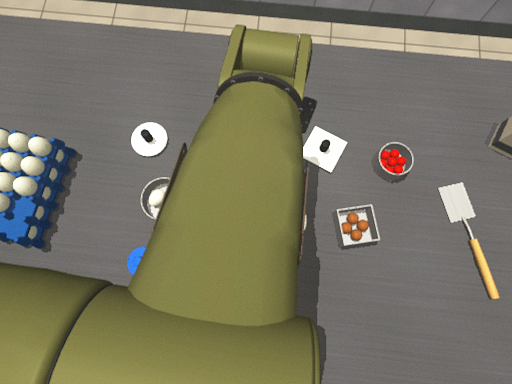

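The side view shows the lid level in the jaws at about (301,139), above the small pot. Top is occluded. I'll check the alignment numerically, then lower.

```bash
cat > lidchk.py <<'E'
# held lid in side view vs pot rim measured in the side view
import sys
from meas import *
dz=float(sys.argv[1]); r=float(sys.argv[2]); px,py=map(float,sys.argv[3:5]); thr=int(sys.argv[5])
P=telemetry.read_state()["eef_pos"]; im=camera("side")[:,:,::-1]
z=P[2]+dz; u=proj("side",[P[0],P[1],z])
a,e=rim(im,*u,r,thr); L=onz("side",*a,z)
print("lid pix",a.round(1),e.round(1),"lid at",L.round(1),"TCP",P.round(1),"pot-lid",(px-L[0]).round(1),(py-L[1]).round(1))
E
for t in 140 155 170; do python3 lidchk.py -15.8 21 616.1 1.3 $t; done
```

```text
lid pix [302.1 136.4] [24.6 29.6] lid at [624.4   5.5 126.8] TCP [617.5   1.2 142.6] pot-lid -8.3 -4.2
lid pix [301.1 138.7] [18.6 27.6] lid at [615.7   0.8 126.7] TCP [617.6   1.1 142.5] pot-lid 0.4 0.5
lid pix [301.2 138.7] [17.6 27.1] lid at [615.8   0.7 126.7] TCP [617.7   1.  142.5] pot-lid 0.3 0.6
```

```bash
python3 -m handwheel '[[0,0,0,0.05,0.002,0.001,0.1],[0,0,0,0.13,0.002,0.001,0.1],[0,0,0,0.19,0.002,0.001,0.1],[0,0,0,0.215,0.002,0.001,0.1],[0,0,0,0.22,0.002,0.001,0.1],[0,0,0,0.22,0.002,0.001,0.1],[0,0,0,0.22,0.002,0.001,0.1]]' 15;python3 go.py 618 1.2 69.8; python3 lidchk.py -15.8 21 616.1 1.3 165
```

```text
clock: 6.7
eef_pos: [618.7, 1.4, 77.1]
eef_rot: [0.072, 1.567, -0.212]
wrist_force: [-0.6, -0.2, 0.3]
finger_gap: 21.5
clock 6.7 pos [618.7   1.4  77.1] F [-0.6 -0.2  0.3] gap 21.5
turn [ 0.0006  0.0013 -0.0001] shift [ 0.0243 -0.0011 -0.0021]
lid pix [300.  156.1] [18.1 26.2] lid at [616.7   0.9  61.3] TCP [618.7   1.4  77.1] pot-lid -0.6 0.4
```

```bash
python3 -m handwheel '[[0,0,0,0.006,0,-0.002,0.1],[0,0,0,0.012,0,-0.002,0.1],[0,0,0,0.017,0,-0.002,0.1],[0,0,0,0.021,0,-0.002,0.1],[0,0,0,0.023,0,-0.002,0.1],[0,0,0,0.023,0,-0.002,0.1]]' 15;python3 go.py 618 1.2 69.8
```

```text
clock: 7.5
eef_pos: [618.0, 1.5, 70.1]
eef_rot: [0.069, 1.567, -0.215]
wrist_force: [0.3, 0.1, -0.9]
finger_gap: 21.5
clock 7.5 pos [618.    1.5  70.1] F [ 0.3  0.1 -0.9] gap 21.5
turn [ 0.0006  0.0012 -0.0001] shift [ 0.0008 -0.0011  0.0002]
```

```bash
python3 -m handwheel '[[0,0,0,0.002,0,0,0.1],[0,0,0,0.004,0,0,0.1],[0,0,0,0.004,0,0,0.1]]' 15;python3 go.py 618 1.2 69.8
```

```text
clock: 7.88
eef_pos: [618.2, 1.5, 69.8]
eef_rot: [0.093, 1.566, -0.191]
wrist_force: [-3.7, -0.4, 7.7]
finger_gap: 21.4
clock 7.88 pos [618.2   1.5  69.8] F [-3.7 -0.4  7.7] gap 21.4
turn [ 0.0006  0.0014 -0.0001] shift [-0.0001 -0.0012 -0.0004]
```

```bash
python3 -m handwheel '[[0,0,0,-0.001,0,0,0.1],[0,0,0,-0.001,0,0,0.27],[0,0,0,-0.001,0,0,0.35],[0,0,0,-0.001,0,0,0.5],[0,0,0,-0.001,0,0,0.5],[0,0,0,-0.04,0,0,0.5],[0,0,0,-0.15,0,0,0.55],[0,0,0,-0.3,0,0,0.64],[0,0,0,-0.35,0,0,0.64],[0,0,0,-0.35,0,0,0.64]]' 15;python3 go.py 614.3 296.3 150
python3 - <<'E'
from h import *
im=camera("side")[:,:,::-1]; cv2.imwrite("pics/side3.png",cv2.resize(im[90:210,220:380],None,fx=5,fy=5,interpolation=cv2.INTER_CUBIC))
E
```

```text
clock: 9.12
eef_pos: [618.0, 1.6, 175.5]
eef_rot: [0.128, 1.565, -0.156]
wrist_force: [-0.3, 0.0, -0.3]
finger_gap: 59.8
clock 9.12 pos [618.    1.6 175.5] F [-0.3  0.  -0.3] gap 59.8
turn [ 0.0006  0.0019 -0.0002] shift [ 0.0841  0.9395 -0.2876]
```

View pics/side3.png

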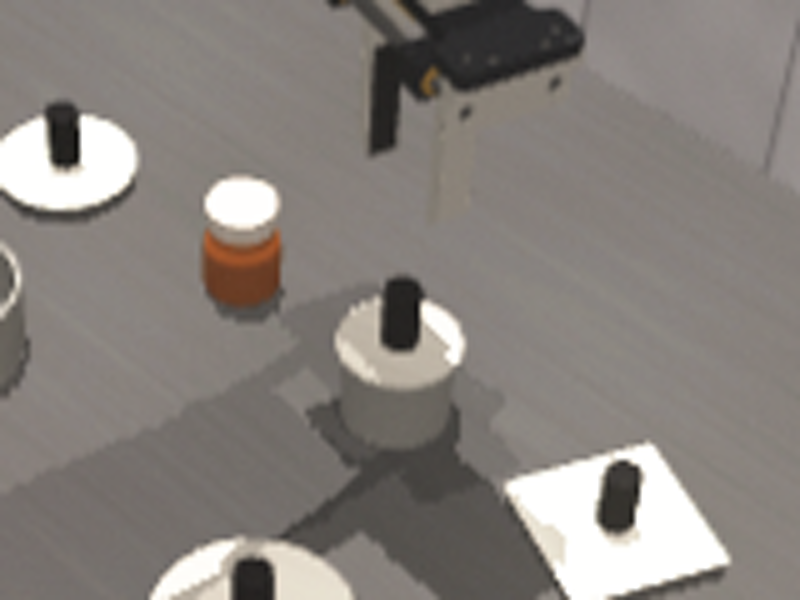

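The small lid sits level and centred on the small pot, with its disc at side (300,158). The medium lid is next.

```bash
python3 -m handwheel '[[0.0006,0.0019,0,0,0.1,-0.03,0.64],[0.0006,0.0019,0,0,0.3,-0.09,0.64],[0.0006,0.0019,0,0,0.5,-0.15,0.64],[0.0006,0.0019,0,0,0.7,-0.21,0.64],[0.0006,0.0019,0,0,0.85,-0.26,0.64],[0.0006,0.0019,0,0.05,0.94,-0.287,0.64],[0.0006,0.0019,0,0.17,0.94,-0.287,0.64],[0.0006,0.0019,0,0.3,0.94,-0.287,0.64],[0.0006,0.0019,0,0.3,0.94,-0.287,0.64],[0.0006,0.0019,0,0.3,0.94,-0.287,0.64]]' 15;python3 go.py 614.3 296.4 27
python3 - <<'E'
from h import *
P=telemetry.read_state()["eef_pos"]
print(proj("side",P))
im=camera("side")[:,:,::-1]; cv2.imwrite("pics/side4.png",cv2.resize(im[60:180,155:315],None,fx=5,fy=5,interpolation=cv2.INTER_CUBIC))
E
```

```text
clock: 10.42
eef_pos: [614.6, 296.4, 84.8]
eef_rot: [2.742, 1.569, 2.456]
wrist_force: [0.5, -0.1, 1.6]
finger_gap: 60.1
clock 10.43 pos [614.6 296.4  84.8] F [ 0.5 -0.1  1.6] gap 60.1
turn [-0.0001 -0.0005 -0.0002] shift [ 0.1925 -0.0005 -0.0006]
[231.74606464 103.16255523]
```

View pics/side4.png

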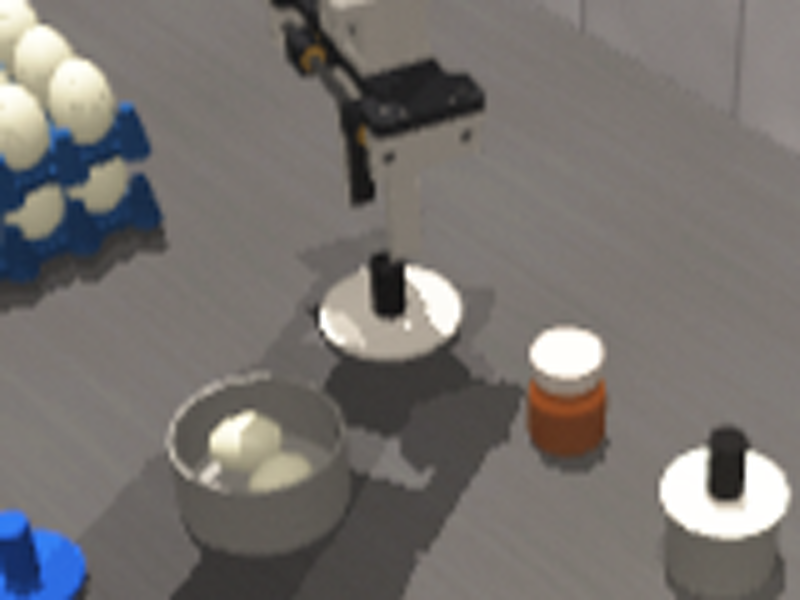

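The jaws straddle the medium lid's knob, which is at side (233,117). I'll descend and grip.

```bash
python3 -m handwheel '[[0,0,0,0.08,0,-0.001,0.64],[0,0,0,0.15,0,-0.001,0.64],[0,0,0,0.19,0,-0.001,0.64],[0,0,0,0.192,0,-0.001,0.64],[0,0,0,0.192,0,-0.001,0.5],[0,0,0,0.192,0,-0.001,0.35],[0,0,0,0.192,0,-0.001,0.25],[0,0,0,0.192,0,-0.001,0.1],[0,0,0,0.192,0,-0.001,0.1],[0,0,0,0.192,0,-0.001,0.1],[0,0,0,0.192,0,-0.001,0.1],[0,0,0,0.192,0,-0.001,0.1]]' 18;python3 go.py 614.3 296.4 160
```

```text
clock: 11.98
eef_pos: [614.6, 296.7, 28.0]
eef_rot: [1.867, 1.569, 1.581]
wrist_force: [-0.5, 0.4, 2.8]
finger_gap: 21.4
clock 11.97 pos [614.6 296.7  28. ] F [-0.5  0.4  2.8] gap 21.4
turn [-0.0001 -0.0002 -0.0005] shift [-0.4401 -0.0006 -0.0009]
```

```bash
python3 -m handwheel '[[0,0,0,-0.03,0,0,0.1],[0,0,0,-0.15,0,0,0.1],[0,0,0,-0.3,0,0,0.1],[0,0,0,-0.43,-0.05,0.015,0.1],[0,0,0,-0.47,-0.18,0.053,0.1],[0,0,0,-0.47,-0.35,0.103,0.1],[0,0,0,-0.47,-0.52,0.153,0.1],[0,0,0,-0.47,-0.68,0.2,0.1],[0,0,0,-0.47,-0.83,0.244,0.1],[0,0,0,-0.47,-0.94,0.276,0.1],[0,0,0,-0.47,-0.985,0.289,0.1],[0,0,0,-0.47,-0.985,0.289,0.1]]' 18;python3 go.py 614.3 -319.6 168
```

```text
clock: 13.48
eef_pos: [614.4, -11.5, 168.6]
eef_rot: [1.763, 1.569, 1.476]
wrist_force: [-0.4, 0.6, -1.2]
finger_gap: 21.3
clock 13.47 pos [614.4 -11.5 168.6] F [-0.4  0.6 -1.2] gap 21.3
turn [-0.0003 -0.0001 -0.0006] shift [ 3.000e-04 -9.850e-01  2.903e-01]
```

```bash
python3 -m handwheel '[[0,0,0,0,-0.08,0.024,0.1],[0,0,0,0,-0.22,0.065,0.1],[0,0,0,0,-0.38,0.112,0.1],[0,0,0,0,-0.54,0.16,0.1],[0,0,0,0,-0.7,0.207,0.1],[0,0,0,0,-0.85,0.251,0.1],[0,0,0,0.02,-0.95,0.28,0.1],[0,0,0,0.08,-0.985,0.29,0.1],[0,0,0,0.14,-0.985,0.29,0.1],[0,0,0,0.16,-0.985,0.29,0.1],[0,0,0,0.16,-0.985,0.29,0.1],[0,0,0,0.16,-0.985,0.29,0.1]]' 18;python3 go.py 614.3 -319.6 80
for t in 155 165; do python3 lidchk.py -16 26 612.5 -319.5 $t; done
python3 - <<'E'
from h import *
im=camera("side")[:,:,::-1]; cv2.imwrite("pics/side5.png",cv2.resize(im[145:265,310:470],None,fx=5,fy=5,interpolation=cv2.INTER_CUBIC))
im=camera("top")[:,:,::-1]; cv2.imwrite("pics/top5.png",im)
E
```

```text
clock: 14.98
eef_pos: [614.7, -319.0, 120.9]
eef_rot: [1.11, 1.569, 0.823]
wrist_force: [0.3, -0.0, -0.9]
finger_gap: 21.6
clock 14.97 pos [ 614.7 -319.   120.9] F [ 0.3 -0.  -0.9] gap 21.6
turn [-0.0001  0.0002 -0.0005] shift [ 0.1365 -0.0023 -0.0007]
lid pix [398.2 212.9] [53.3 72.5] lid at [ 611.7 -320.9  104.9] TCP [ 614.7 -319.   120.9] pot-lid 0.8 1.4
lid pix [393.3 210.1] [47.4 61.7] lid at [ 610.  -308.2  104.9] TCP [ 614.6 -319.2  120.9] pot-lid 2.5 -11.3
```

View pics/side5.png

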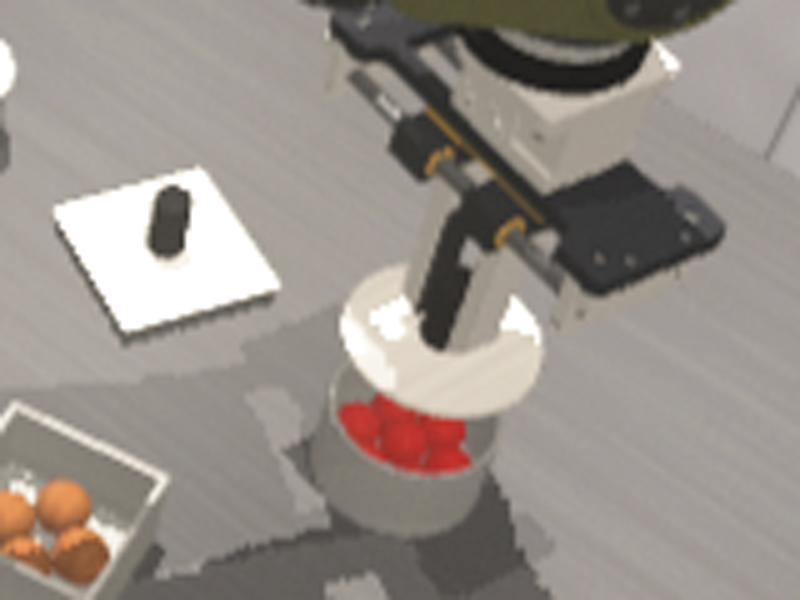

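View pics/top5.png

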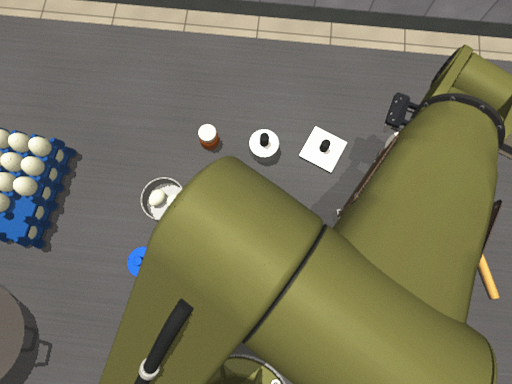

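Side shows the medium lid over the tomato pot, with its centre near (398,212). The finger merges with the lid mask, so I'll overlay the expected circles to check.

```bash
cat > ov.py <<'E'
import sys
from h import *
# ov out x y z r  (list)  : draw circles (world incl. side bias -2,-0.3) on side view
out=sys.argv[1]; x0,y0=map(int,sys.argv[2:4]); a=list(map(float,sys.argv[4:]))
im=camera("side")[:,:,::-1]; k=5
c=cv2.resize(im[y0:y0+120,x0:x0+160],None,fx=k,fy=k,interpolation=cv2.INTER_CUBIC)
for i in range(0,len(a),4):
    X,Y,Z,r=a[i:i+4]
    pts=np.array([proj("side",[X-2+r*np.cos(t),Y-.3+r*np.sin(t),Z]) for t in np.linspace(0,2*np.pi,100)])
    pts=((pts-[x0,y0]+.5)*k-.5).round().astype(np.int32); cv2.polylines(c,[pts],True,[(0,0,255),(0,255,0),(255,0,0)][i//4%3],1)
cv2.imwrite(out,c)
E
python3 ov.py pics/ov5.png 310 145 614.6 -319.1 104.9 46 614.5 -319.2 50 42
```

```text
(no output)
```

View pics/ov5.png

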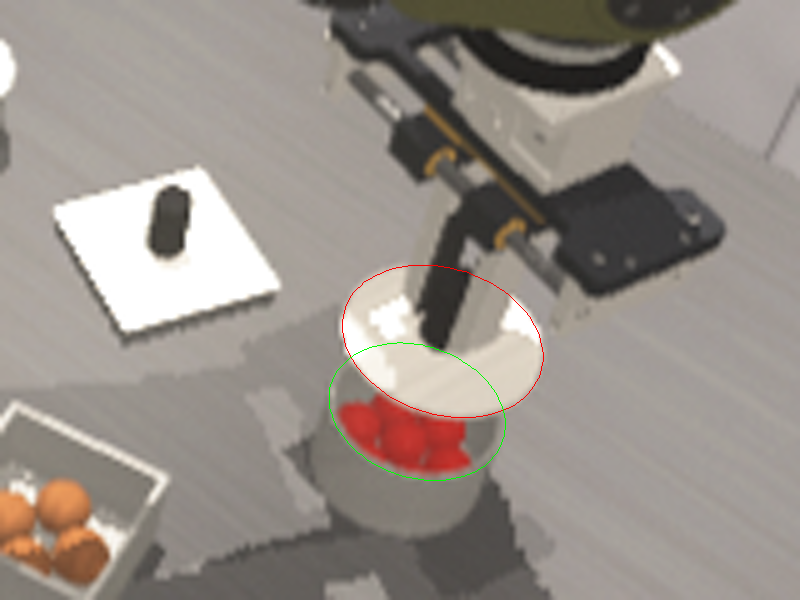

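The expected lid circle lies on the real lid and the pot circle on the rim, so it is aligned. I'll lower.

```bash
python3 -m handwheel '[[0,0,0,0.04,0,0,0.1],[0,0,0,0.09,0,0,0.1],[0,0,0,0.125,0,0,0.1],[0,0,0,0.14,0,0,0.1],[0,0,0,0.147,0,0,0.1],[0,0,0,0.153,0,0,0.1],[0,0,0,0.158,0,0,0.1],[0,0,0,0.163,0,0,0.1],[0,0,0,0.165,0,0,0.1],[0,0,0,0.165,0,0,0.1]]' 18;python3 go.py 614.5 -319.2 70.2
```

```text
clock: 16.48
eef_pos: [614.3, -319.4, 71.0]
eef_rot: [1.47, 1.569, 1.183]
wrist_force: [-0.7, -0.1, -0.5]
finger_gap: 21.3
clock 16.48 pos [ 614.3 -319.4   71. ] F [-0.7 -0.1 -0.5] gap 21.3
turn [-0.0003  0.0001 -0.0005] shift [0.0026 0.0009 0.0003]
```

```bash
python3 -m handwheel '[[0,0,0,0.0015,0,0,0.1],[0,0,0,0.003,0,0,0.1],[0,0,0,0.0045,0,0,0.1],[0,0,0,0.0045,0,0,0.1]]' 18;python3 go.py 614.5 -319.2 70.2
```

```text
clock: 16.98
eef_pos: [614.4, -319.4, 70.0]
eef_rot: [1.323, 1.569, 1.037]
wrist_force: [-2.0, 1.8, 4.1]
finger_gap: 21.3
clock 16.98 pos [ 614.4 -319.4   70. ] F [-2.   1.8  4.1] gap 21.3
turn [-0.0003  0.0001 -0.0005] shift [-0.0008  0.0008  0.0001]
```

```bash
python3 -m handwheel '[[0,0,0,0.0005,0,0,0.1],[0,0,0,0.0005,0,0,0.27],[0,0,0,0.0005,0,0,0.35],[0,0,0,0.0005,0,0,0.5],[0,0,0,0.0005,0,0,0.5],[0,0,0,-0.04,0,0,0.5],[0,0,0,-0.15,0,0,0.55],[0,0,0,-0.3,0,0,0.64],[0,0,0,-0.33,0,0,0.64],[0,0,0,-0.33,0,0,0.64]]' 18;python3 go.py 442.4 -64.7 100; python3 ov.py pics/ov6.png 310 145 614.5 -319.2 54 46 614.5 -319.2 0 42
```

```text
clock: 18.23
eef_pos: [614.4, -319.6, 169.5]
eef_rot: [0.825, 1.569, 0.538]
wrist_force: [0.0, 0.2, -0.5]
finger_gap: 60.4
clock 18.23 pos [ 614.4 -319.6  169.5] F [ 0.   0.2 -0.5] gap 60.4
turn [-0.0004  0.0004 -0.0004] shift [ 0.2315  0.6523 -0.7906]
```

View pics/ov6.png

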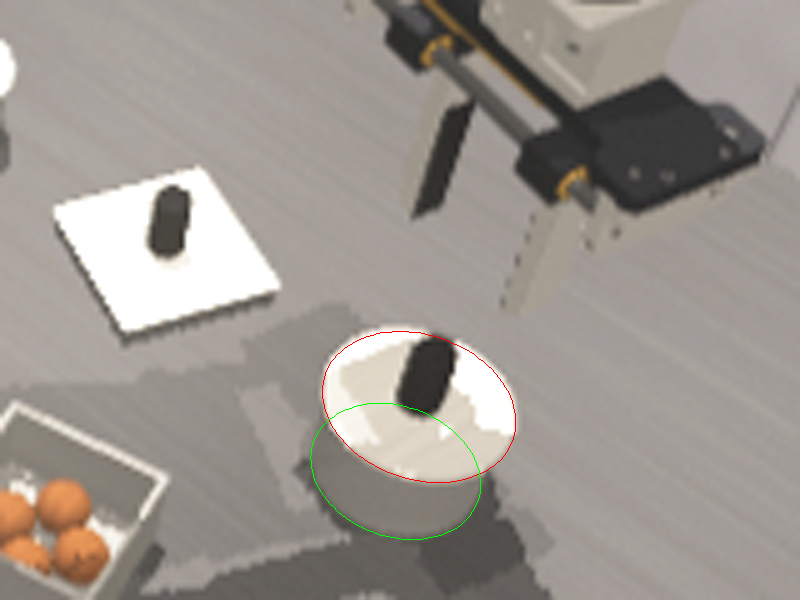

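The medium lid sits on the pot at side (393,226). The top edge shows about a 1 px discrepancy, which I'll recheck once the arm is away. Next is the large lid.

```bash
python3 -m handwheel '[[0,0,0,0,0.05,-0.06,0.64],[0,0,0,0,0.15,-0.18,0.64],[0,0,0,0,0.27,-0.33,0.64],[0,0,0,0,0.4,-0.485,0.64],[0,0,0,0,0.52,-0.63,0.64],[0,0,0,0,0.61,-0.74,0.64],[0,0,0,0.02,0.652,-0.79,0.64],[0,0,0,0.12,0.652,-0.79,0.64],[0,0,0,0.23,0.652,-0.79,0.64],[0,0,0,0.23,0.652,-0.79,0.64],[0,0,0,0.23,0.652,-0.79,0.64]]' 18;python3 go.py 442.4 -64.7 27; python3 ov.py pics/ov7.png 190 140 442.4 -64.7 12 56 442.4 -64.7 52 11;python3 - <<'E'
from meas import *
im=camera("side")[:,:,::-1]; cv2.imwrite("pics/side7.png",cv2.resize(im[165:285,310:470],None,fx=5,fy=5,interpolation=cv2.INTER_CUBIC))
for t in (150,180,200):
  a,e=rim(im,392,226,24,t);print(a,e,onz("side",*a,54))
E
```

```text
clock: 19.65
eef_pos: [442.3, -64.7, 100.3]
eef_rot: [1.89, 1.569, 1.603]
wrist_force: [-0.1, 0.3, 0.1]
finger_gap: 60.2
clock 19.65 pos [442.3 -64.7 100.3] F [-0.1  0.3  0.1] gap 60.2
turn [-0.0004 -0.0002 -0.0006] shift [ 0.2443 -0.0004  0.0005]
[393.37023544 225.20899963] [31.09140205 41.79410172] [ 613.47704624 -319.25342973   54.        ]
[393.29310417 225.35902786] [30.16241837 40.64658737] [ 612.96079781 -319.39981268   54.        ]
[393.26501083 225.4168148 ] [29.72091103 40.2232933 ] [ 612.76491403 -319.45883356   54.        ]
```

View pics/ov7.png

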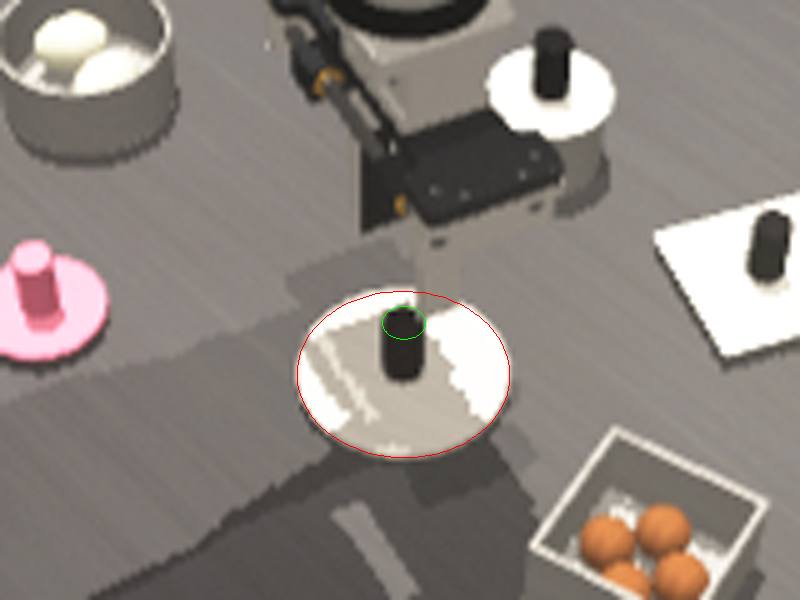

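View pics/side7.png

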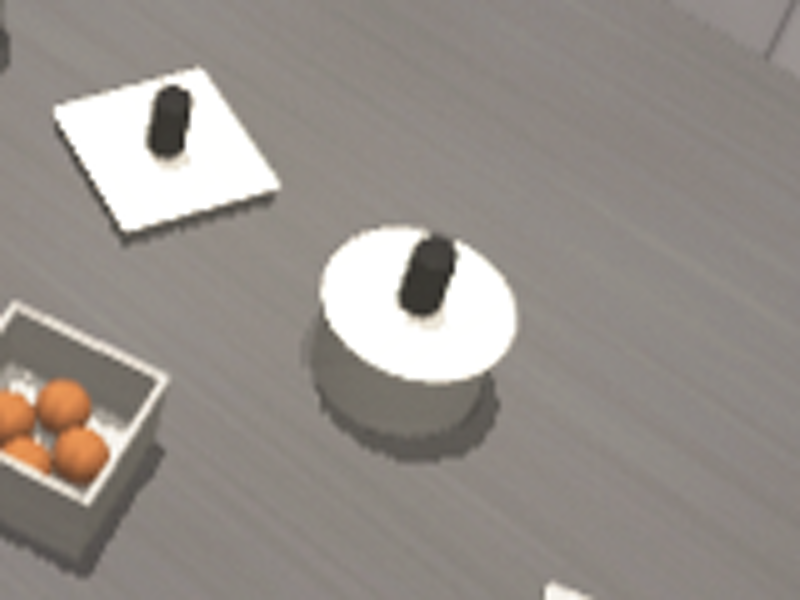

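The medium lid is level and centred, and the large lid's knob lies directly under the jaws.

```bash
python3 -m handwheel '[[0,0,0,0.1,0,0,0.64],[0,0,0,0.19,0,0,0.64],[0,0,0,0.235,0,0,0.64],[0,0,0,0.244,0,0,0.64],[0,0,0,0.244,0,0,0.5],[0,0,0,0.244,0,0,0.35],[0,0,0,0.244,0,0,0.25],[0,0,0,0.244,0,0,0.1],[0,0,0,0.244,0,0,0.1],[0,0,0,0.244,0,0,0.1],[0,0,0,0.244,0,0,0.1],[0,0,0,0.244,0,0,0.1]]' 22;python3 go.py 442.4 -64.7 130; python3 -m handwheel '[[0,0,0,-0.03,0,0,0.1],[0,0,0,-0.15,0,0,0.1],[0,0,0,-0.3,0,0,0.1],[0,0,0,-0.45,0,0,0.1],[0,0,0,-0.45,0,0,0.1],[0,0,0,-0.45,0,0,0.1]]' 22;python3 go.py 456.5 225.8 162
```

```text
clock: 21.25
eef_pos: [442.8, -64.7, 27.7]
eef_rot: [1.067, 1.569, 0.78]
wrist_force: [-2.0, 1.1, 5.0]
finger_gap: 21.2
clock 21.25 pos [442.8 -64.7  27.7] F [-2.   1.1  5. ] gap 21.2
turn [-0.0004  0.0003 -0.0006] shift [-3.411e-01  2.000e-04 -8.000e-04]
clock: 22.0
eef_pos: [442.1, -64.8, 162.0]
eef_rot: [1.5, 1.569, 1.213]
wrist_force: [-0.6, 0.1, -0.8]
finger_gap: 21.2
clock 22.0 pos [442.1 -64.8 162. ] F [-0.6  0.1 -0.8] gap 21.2
turn [-0.0004  0.     -0.0006] shift [ 0.0018  0.9425 -0.2282]
```

```bash
python3 -m handwheel '[[0,0,0,0,0.08,-0.02,0.1],[0,0,0,0,0.22,-0.053,0.1],[0,0,0,0,0.38,-0.092,0.1],[0,0,0,0,0.54,-0.131,0.1],[0,0,0,0,0.7,-0.17,0.1],[0,0,0,0,0.84,-0.204,0.1],[0,0,0,0,0.92,-0.223,0.1],[0,0,0,0.05,0.942,-0.228,0.1],[0,0,0,0.12,0.942,-0.228,0.1],[0,0,0,0.14,0.942,-0.228,0.1],[0,0,0,0.14,0.942,-0.228,0.1],[0,0,0,0.14,0.942,-0.228,0.1]]' 22;python3 go.py 456.3 225.9 78; python3 ov.py pics/ov8.png 130 80 456.3 225.9 104.3 56 456.3 225.9 50 52
```

```text
clock: 23.5
eef_pos: [456.8, 225.5, 121.0]
eef_rot: [1.29, 1.568, 1.002]
wrist_force: [0.3, -0.5, -1.3]
finger_gap: 21.4
clock 23.5 pos [456.8 225.5 121. ] F [ 0.3 -0.5 -1.3] gap 21.4
turn [-0.0005  0.0002 -0.0007] shift [ 0.1433  0.0004 -0.0021]
```

View pics/ov8.png

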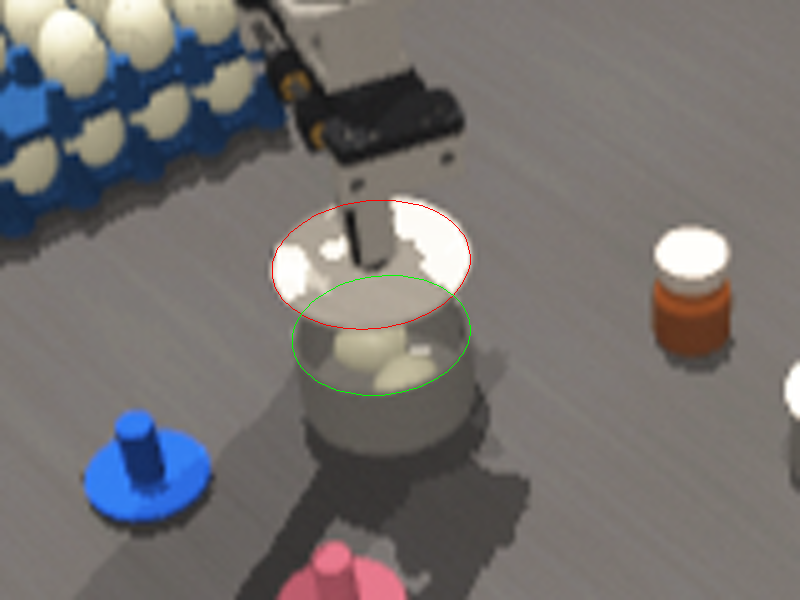

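Both circles match, with the lid centre near (204,133). I'll lower.

```bash
python3 -m handwheel '[[0,0,0,0.04,0,-0.001,0.1],[0,0,0,0.09,0,-0.001,0.1],[0,0,0,0.125,0,-0.001,0.1],[0,0,0,0.14,0,-0.001,0.1],[0,0,0,0.147,0,-0.001,0.1],[0,0,0,0.153,0,-0.001,0.1],[0,0,0,0.158,0,-0.001,0.1],[0,0,0,0.163,0,-0.001,0.1],[0,0,0,0.165,0,-0.001,0.1],[0,0,0,0.165,0,-0.001,0.1]]' 22;python3 go.py 456.3 225.9 69.7
```

```text
clock: 24.8
eef_pos: [456.6, 225.7, 71.6]
eef_rot: [1.236, 1.568, 0.948]
wrist_force: [0.2, -1.4, -0.7]
finger_gap: 21.2
clock 24.8 pos [456.6 225.7  71.6] F [ 0.2 -1.4 -0.7] gap 21.2
turn [-0.0005  0.0003 -0.0008] shift [ 0.0063  0.0002 -0.0012]
```

```bash
python3 -m handwheel '[[0,0,0,0.002,0,0,0.1],[0,0,0,0.004,0,0,0.1],[0,0,0,0.0055,0,0,0.1],[0,0,0,0.0055,0,0,0.1]]' 22;python3 go.py 456.3 225.9 69.7
```

```text
clock: 25.3
eef_pos: [456.6, 225.8, 69.9]
eef_rot: [1.236, 1.568, 0.949]
wrist_force: [0.2, -0.5, -1.6]
finger_gap: 21.0
clock 25.3 pos [456.6 225.8  69.9] F [ 0.2 -0.5 -1.6] gap 21.0
turn [-0.0005  0.0003 -0.0007] shift [ 0.0006  0.0002 -0.0011]
```

```bash
python3 -m handwheel '[[0,0,0,0.001,0,0,0.1],[0,0,0,0.0025,0,0,0.1],[0,0,0,0.0025,0,0,0.1]]' 22;python3 go.py 456.3 225.9 69.7
```

```text
clock: 25.68
eef_pos: [456.7, 225.8, 69.7]
eef_rot: [1.171, 1.568, 0.884]
wrist_force: [-3.0, -2.0, 7.2]
finger_gap: 21.4
clock 25.68 pos [456.7 225.8  69.7] F [-3.  -2.   7.2] gap 21.4
turn [-0.0005  0.0003 -0.0008] shift [-0.     -0.0001 -0.0013]
```

```bash
python3 -m handwheel '[[0,0,0,-0.001,0,0,0.1],[0,0,0,-0.001,0,0,0.27],[0,0,0,-0.001,0,0,0.35],[0,0,0,-0.001,0,0,0.5],[0,0,0,-0.001,0,0,0.5],[0,0,0,-0.04,0,0,0.5],[0,0,0,-0.15,0,0,0.55],[0,0,0,-0.3,0,0,0.64],[0,0,0,-0.46,0,0,0.64],[0,0,0,-0.48,0,0,0.64],[0,0,0,-0.48,0,0,0.64]]' 22;python3 go.py 155 527 213
```

```text
clock: 27.05
eef_pos: [456.3, 225.4, 213.9]
eef_rot: [1.108, 1.568, 0.821]
wrist_force: [1.2, -0.3, -0.9]
finger_gap: 60.1
clock 27.05 pos [456.3 225.4 213.9] F [ 1.2 -0.3 -0.9] gap 60.1
turn [-0.0005  0.0005 -0.0009] shift [ 0.0031  0.6794 -1.2481]
```

```bash
python3 -m handwheel '[[0,0,0,0,0.06,-0.11,0.64],[0,0,0,0,0.18,-0.33,0.64],[0,0,0,0,0.3,-0.55,0.64],[0,0,0,0,0.42,-0.77,0.64],[0,0,0,0,0.5,-0.93,0.64],[0,0,0,0,0.54,-0.99,0.64],[0,0,0,0,0.54,-0.99,0.64],[0,0,0,0,0.54,-0.99,0.64]]' 22;python3 go.py 155 527 213
python3 - <<'E'
from meas import *
T=camera("top")[:,:,::-1].copy();S=camera("side")[:,:,::-1].copy()
cv2.imwrite("pics/top9.png",cv2.resize(T[100:280,110:430],None,fx=2.5,fy=2.5,interpolation=cv2.INTER_CUBIC));cv2.imwrite("pics/side9.png",cv2.resize(S[80:290,140:440],None,fx=2.6,fy=2.6,interpolation=cv2.INTER_CUBIC))
for nm,t,s,rt,rs,r,d in [("S",(264,142),(299,158),22,20,36,72),("M",(396,157),(393,225),26,25,46,92),("L",(162,197),(206,145),32,27,56,112)]:
  for n,im,q,w in(("top",T,t,rt),("side",S,s,rs)):
    try:
      a,e=rim(im,*q,w,190);P=onz(n,*a,54)
      pp=np.float32([proj(n,[P[0]+r*np.cos(t),P[1]+r*np.sin(t),54]) for t in np.linspace(0,6.28,60)])
      print(nm,n,a.round(1),P.round(1),"axes",e.round(1),"level model",np.round(cv2.fitEllipse(pp)[1],1))
    except cv2.error: print(nm,n,"x")
E
```

```text
clock: 28.05
eef_pos: [217.5, 464.3, 212.8]
eef_rot: [0.607, 1.569, 0.32]
wrist_force: [-0.8, 0.2, 0.7]
finger_gap: 60.4
clock 28.05 pos [217.5 464.3 212.8] F [-0.8  0.2  0.7] gap 60.4
turn [-0.0004  0.0004 -0.0003] shift [-0.0009  0.1414 -0.2589]
S top [263.6 142.6] [619.8   1.3  54. ] axes [28.2 30. ] level model [27.8 29.6]
S side [299.5 157.9] [616.1   1.8  54. ] axes [18.3 26. ] level model [17.6 25.6]
M top [396.3 157.2] [ 616.  -320.3   54. ] axes [35.8 39.7] level model [35.2 39.3]
M side [393.3 225.4] [ 612.7 -319.5   54. ] axes [29.5 40. ] level model [28.8 39.7]
L top [161.5 197.9] [457.5 225.9  54. ] axes [46.1 49.2] level model [45.6 48.7]
L side [205.6 145.4] [453.8 225.3  54. ] axes [26.3 38.9] level model [25.6 38.6]
```

View pics/top9.png

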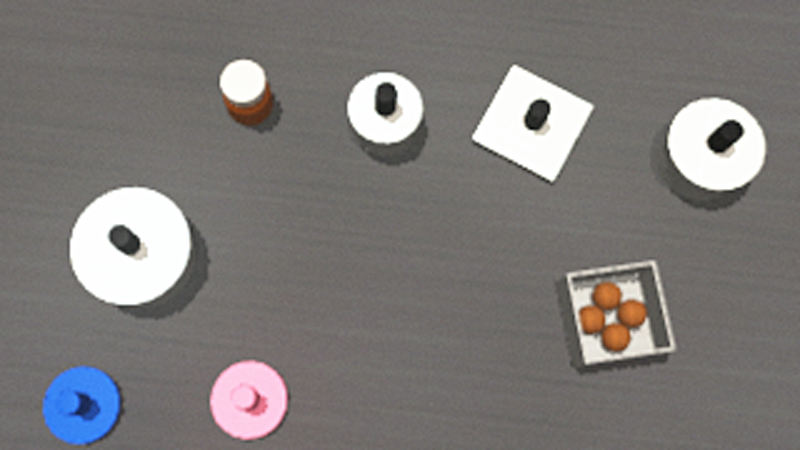

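View pics/side9.png

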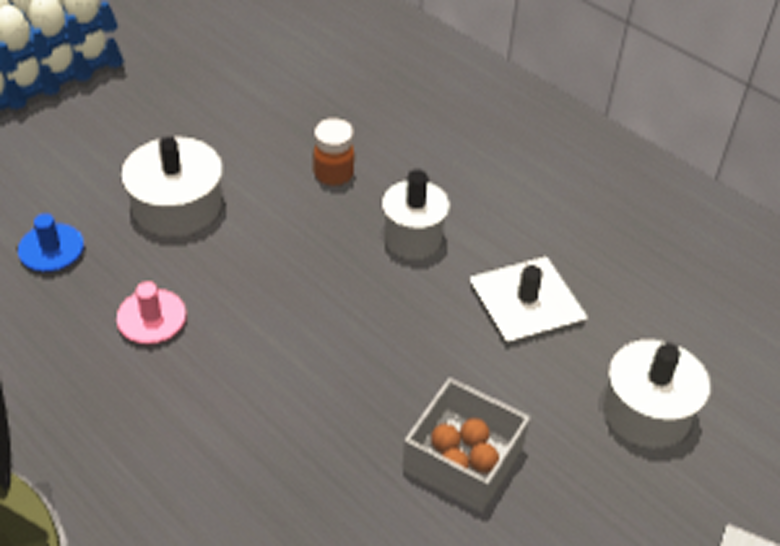

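Both views show all three lids centred and level on their pots: small at top (264,143), medium at (396,157), large at (162,198). The square pan and square lid have not moved, and the arm is clear. I'll hand in.

```bash
python3 -c "
from cell import order; print(order.sign_off())"
```

```text
the job is handed in; nothing more can be done
None
```

All three lids are on their pots: small, then medium, then large. I gripped each by its knob, lowered it until the wrist sensor showed contact (about 4–8 N), then released it. I handed the job in at about 28 s on the robot's clock.

- **Lids and pots:** In the last pictures, each lid's centre is within about 2 mm of where I first measured its pot's mouth. The disc outlines match a level disc at rim height to within about 1 pixel, and the pots stand where they were.
- **Left alone:** The square pan is still open. By eye, the pan, its square lid and the blue and pink look-alikes have not moved.
- **Disagreement:** The two cameras differ steadily by about 3 mm along x. I allowed for it by checking each held lid against its pot in the side view, because the arm blocked the top view. Just after the medium lid was released, its edge looked about 1 pixel off. The recheck with the arm away showed it level and centred.

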